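Hold a resin sample cell in the test light

ROBOT

A 7-joint arm with a two-finger parallel gripper is mounted at the origin on the work surface. World frame = base frame: x ahead of the robot, y to its left, z up, the work surface at z = 0. Lengths are in m, angles in rad, forces in N, time in s.
With the tool pointing down it reaches from about 0.425 to 0.925 m from the base axis. Payload 6.8 kg.
Tool frame: the origin (TCP) lies on the centre line of the jaws, within the pads' length; the fingertips stand 19 mm ahead of it and the grasp point (between the pads) is the TCP (r.tip_extent is the y of the fingertips in the tool frame, in m); y points along the fingers, z is the direction in which the jaws open and shut, and the axes are right-handed (so a half turn about y gives the same grasp; the last joint's range is limited). The gripper opens to 85 mm and grips with 20 to 120 N. Pads are 22 mm wide; open, the fingers measure 114 mm over their backs; the gripper's body (76 mm by 85 mm) begins 54 mm behind the grasp point. The pads swing forward as they close: fully open they stand 13 mm farther back than shut.
Start: joints at [1.098, 0.477, 0.022, 1.555, -0.011, 1.109, -0.083], TCP at [0.241, -0.631, 0.25] pointing down, gripper open.
Joint ranges: [-2.96, 2.96], [-0.34, 2.1], [-1.41, 1.46], [0.24, 2.44], [-1.37, 4.51], [0.17, 1.92], [-2.96, 2.96]. Speed limits (rad/s): [2.39, 2.39, 3.14, 3.14, 3.14, 3.14, 3.14].

INTERFACE

Orientations are given as a rotation vector (axis times angle).
In Python, from bench import r gives the robot as it stands. The module is installed in compiled form; this text tells all that it offers.
- The arm moves only by the tool jog_arm, never from a script. Its argument "motion" is a list of rows, each a list of 3 entries, a list of its own where there are three numbers: the opening, from 0 (shut) to 1 (fully open), then the shift along the tool's x, y, z in m, then the turn, a rotation vector about the tool's x, y, z in degrees. A call has 1 to 10 rows; each row shifts and turns the commanded pose from where the row before left it, along the tool's axes as they then stand; what a row does not reach is not made up. A row lasts 1/12 s, in which the tool goes at most 41.7 mm and 7.16 degrees, less where a joint would pass 70% of its speed; a pose out of reach is approached as far as the arm can. A call with a gripper value outside its range is refused whole. The fingers move at their own pace and stop on an object; "force" is the grip in N (left out, the last holds). Time passes only in rows, so rows that do not move let the fingers close. It gives the time, the measured TCP pose, the force and the opening at its end, in the units of the state.
- r.get_obs(): the state, without advancing time (a new reading comes with each control period).
- r.grab_frame(name): name is "scene" or "side" or "wrist"; returns a dict with "image" (400x640x3 uint8, red, green, blue), "range_z" (400x640 float32, m along the optical axis (not along the pixel's ray), 0 where there is no reading), "fx", "fy", "cx", "cy" (pixels), "xyz" and "orientation" of the camera in the world. Camera axes: x right, y down, z forward; pixel columns grow to the right and rows downward; lengths in m; the calibration is good to about 2 mm. The wrist camera is an equidistant fisheye: a pixel r from the principal point sees the ray r / f radians off the axis. A picture is of the moment at which its call begins.
- r.hand_in(): hands the job in, once; it reports no verdict.
The state is a dict: "clock": time; "joints": joint angles; "qvel": joint speeds; "tau": joint torques, N m; "tcp_pos": TCP position; "orientation": TCP orientation; "contact_force": force on the tool from outside, world axes, zero at the start; "moment": the same for the moment, N m; "grip_width": finger opening in m.
Only numpy, scipy, OpenCV 4.12 (cv2) and the standard library are available. Lean on these libraries where they do the work, as an engineer would, in place of code of your own. Each camera call takes 0.05 s, during which the arm holds its last target.

TASK

Start the test lamp: draw its sprung timer slide out to the broad mark, keep it there for about a second, then let it run back home. Then take the taller of the two glass cells from the rack, gripping it only by its two frosted broad faces and never touching its clear end windows, and hold it upright and free in the air in the middle of the light path between lamp and sensor, level with the lenses and with its windows facing them but touching nothing. Finish while still holding it there, and leave the shorter cell, the jar, the pot and the brush where they are.

Things in the scene. Friction and masses are not known exactly. Their poses are not given: they have to be found in the camera images.
- light_mid (a point): middle of the light path, half-way between the lamp and sensor lenses, 100 mm above the surface. Axes as the stand's: y along the light from sensor to lamp, x away from the timer slide, z up. Lens faces lie at y = +55 mm (lamp) and -55 mm (sensor); the 110 mm between them is free, open from above, with only the stand's 20 mm high base below
- timer_post (a point): grip point of the timer slide, 42 mm above the surface on the axis of its upright black square post (14 x 14 mm, 6 to 56 mm above the surface). The post is on the end of a flat steel bar (12 mm wide, top 13 mm high) coming out of the timer housing. Axes as the stand's: pull along -x, it springs back along +x. At rest the post's centre is 45 mm from the housing
- timer_slide (a joint): pull of the timer slide in m: 0 home, 0.040 post centre over the broad mark, 0.060 stop. Spring 3.5 N at home, 7.5 N at the mark; damping 5 N at 0.1 m/s; let go, it runs home in under 2 s. On the 4 mm thick, 60 mm wide tongue below the bar: short dark ticks every 10 mm and the one broad, longer dark mark, either side of the post's path
- cell_mid (a point): centre of the taller glass cell, 34 (x) x 20 (y) x 60 mm tall (z), about 80 g, amber resin inside, white stopper. Broad faces (+y and -y, 20 mm apart) are frosted white: grip these. Narrow end faces (+x and -x, 34 mm apart) are clear windows. It stands in an outer socket of the rack, 12 mm deep, x along the rack's x, centre 38 mm above the surface
- cell_window_a: clear window of the taller cell at its +x end, a 2 mm thick plate 16 mm wide and 52 mm tall; origin at its centre
- cell_window_b: clear window of the taller cell at its -x end, otherwise as cell_window_a
- rack: fixed grey rack, 200 x 60 mm, 20 mm high, origin at the centre of its underside, x along its length; three rectangular sockets in a row along x at -65, 0 and +65 mm, each 37 x 23 mm and 12 mm deep (floor 8 mm above the surface), the middle one empty
- short_cell_mid (a point): centre of the shorter cell, like the taller one but 40 mm tall; its centre is 28 mm above the surface, in the other outer socket of the rack; leave it
- jar: white screw jar with red lid, 72 mm in diameter, 75 mm tall, origin at the centre of its underside; leave it
- pot: old olive-glazed pot with a broken rim, about 130 mm across and 135 mm tall, origin at the centre of its underside; leave it
- brush: brush lying on the table beyond the stand, about 200 mm long; leave it
- stand: fixed stand with lamp and sensor: aluminium base 80 (x) x 270 (y) x 20 mm, origin at the centre of its underside, below light_mid, same axes. Lamp (+y) and sensor (-y): grey lying cylinders 50 mm in diameter, tops 125 mm above the surface. Timer housing (60 mm wide, 40 mm high) on its -x side before the lamp, front face at x = -65 mm
Not all that is in view belongs to the job. What is shaped like the part that bears cell_mid but green is not meant.

How it is judged:
On the way, in this order (a step that is already met when the one before it is completed fails the run):
1. the timer slide is drawn out to the broad mark (40 mm, within 5 mm) and kept there for 0.4 s (value of joint timer_slide between 0.035 and 0.045 m), for 0.4 s.
2. the timer slide has run back home (value of joint timer_slide below 0.004 m), for 0.1 s.
3. the taller cell is lifted out of the rack by the fingers (height (world z) of cell_mid above 0.06 m and contact force between the fingers and cell above 1 N), for 0.2 s.
At the end, for the whole second after the job is handed in: the fingers alone hold the taller cell at rest, its centre within 8 mm sideways and 10 mm in height of the light axis and 20 mm of its middle, upright within 8 degrees, windows square to the light within 9 degrees; timer slide home within 4 mm; shorter cell in its socket (x of cell_mid in the frame of light_mid between -0.008 and 0.008 m and y of cell_mid in the frame of light_mid between -0.02 and 0.02 m and z of cell_mid in the frame of light_mid between -0.01 and 0.01 m and angle between the x axis of cell_mid and the y axis of light_mid, either way round below 0.16 rad and angle between cell_mid's own z axis and vertical below 0.14 rad and linear speed of cell below 0.02 m/s and contact force between the fingers and cell above 1 N and contact force between cell and stand below 0.1 N and value of joint timer_slide below 0.004 m and distance of short_cell_mid from where it was at the start of the episode below 0.008 m); the arm keeps its last pose, push and grip.
It fails at once if a finger or the arm touches a clear window of the taller cell (contact force between any of the arm, the fingers and cell_window_a above 0.5 N or contact force between any of the arm, the fingers and cell_window_b above 0.5 N).
It fails at once if the taller cell bumps the lamp or sensor stand (contact force between cell and stand above 3 N).
It fails at once if a bystander is disturbed (distance of short_cell_mid from where it was at the start of the episode above 0.015 m or distance of any of jar, pot from where it was at the start of the episode above 0.02 m or distance of brush from where it was at the start of the episode above 0.03 m).
It also fails if it takes over 54 s, if anything falls off the work surface, if the arm or the gripper's body presses on something with over 40 N, if the wrist force passes 120 N, or if a joint passes its speed limit or range.

## Working session

There is one attempt and no reset: what is moved stays moved. The work goes in short steps, Python scripts to look and compute and a tool call to move; the robot and the scene stay as the last step left them, time stands still between calls to the robot, and variables do not carry over. Pictures are saved under pics/ and viewed, and the job is handed in when it is done.

Besides the shell and the picture viewer there is one more tool, called after ">>>" as name(argument=value, ...) on one line, values as JSON. jog_arm: Moves the arm, as the interface text tells. Its arguments: {"type":"object","properties":{"motion":{"type":"array","items":{"type":"array"}},"force":{"type":"number"}},"required":["motion"]}

```bash
mkdir -p pics; ls
cat > h.py <<'E'
import numpy as np, cv2
from scipy.spatial.transform import Rotation as R
from bench import r
def grab(n,fn):
    f=r.grab_frame(n); cv2.imwrite('pics/'+fn,f['image'][:,:,::-1]); np.savez('pics/'+fn+'.npz',**{k:np.array(v) for k,v in f.items()}); return f
E
python3 - <<'E'
from h import *
o=r.get_obs(); print(o)
for n in ['scene','side','wrist']:
    f=grab(n,n+'0.png'); print(n,f['fx'],f['fy'],f['cx'],f['cy'],f['xyz'],f['orientation'])
E
```

```text
pics
{'clock': 0.0, 'joints': array([ 1.09792855,  0.47778751,  0.02233231,  1.55646323, -0.01150912,
        1.10928213, -0.08308674]), 'qvel': array([ 0.00033839, -0.00109408, -0.00081841, -0.00080301, -0.00077932,
        0.00043718,  0.00100979]), 'tau': array([-1.00034072e-06, -5.96456122e+01,  1.60791814e+00, -2.81199878e+01,
        1.24719847e-02,  9.38360958e-03,  2.42095304e-06]), 'tcp_pos': array([ 0.24058991, -0.63006937,  0.249329  ]), 'orientation': array([-0.37353554,  2.02440547, -2.02079425]), 'contact_force': array([ 0.04040353,  0.24132775, -0.63632779]), 'moment': array([ 0.0481074 , -0.01711163, -0.01663233]), 'grip_width': 0.08521183951758239}
scene 391.8158506283129 391.8158506283129 325.46937911273915 194.27325963810924 [1.33831722 0.2534025  0.56984721] [-1.39664746 -1.85414912  1.01533882]
side 377.1025625112482 377.1025625112482 320.62050490539036 189.75974602756975 [ 0.12153473 -0.54693392  0.5731805 ] [-2.02507969  0.72938178 -0.39659358]
wrist 309.70691628693146 309.70691628693146 323.71974213172683 198.50243202715427 [ 0.31501907 -0.60146188  0.37262832] [ 2.36627836 -1.63083454 -0.25921571]
```

View pics/scene0.png

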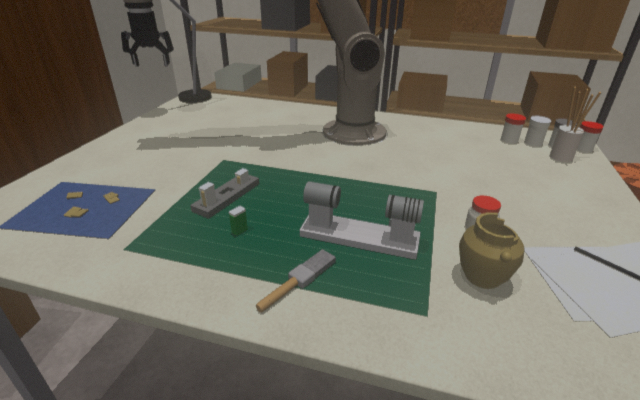

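View pics/side0.png

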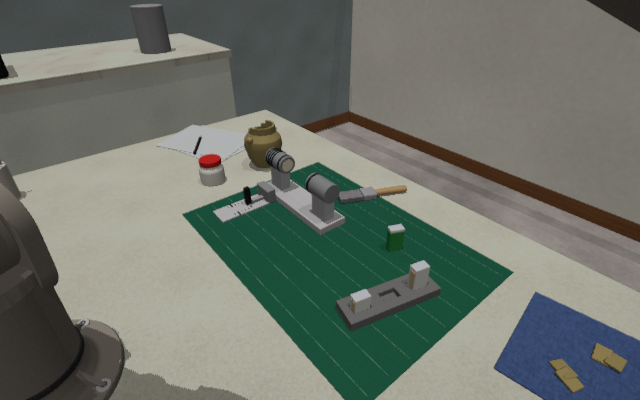

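View pics/wrist0.png

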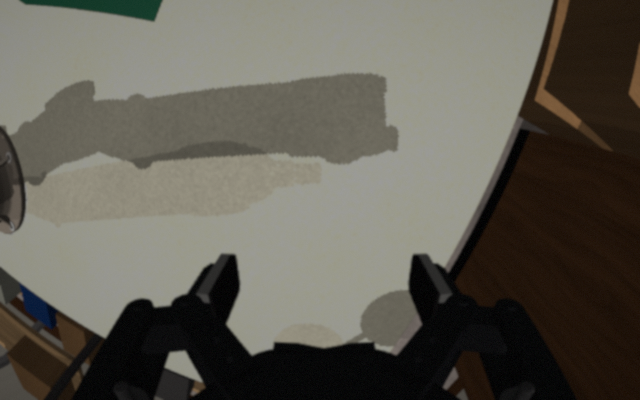

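The scene view shows the rack at about (227,193), with the tall cell at the near-left end (207,193). The stand is at (360,230) and the ridged lamp at (405,208). The side view shows the black post at (247,195), the housing at (266,188), the tall cell at (419,275) and the short cell at (360,300). The green decoy is at (396,238). Next I measure them.

```bash
cat >> h.py <<'E'
def load(fn): 
    d=np.load('pics/'+fn+'.npz'); return {k:d[k] for k in d}
def cloud(f):
    h,w=f['range_z'].shape; u,v=np.meshgrid(np.arange(w),np.arange(h)); z=f['range_z']
    P=np.stack([(u-f['cx'])/f['fx']*z,(v-f['cy'])/f['fy']*z,z],-1)
    return P@R.from_rotvec(f['orientation']).as_matrix().T+f['xyz']
def ray(f,u,v,h):
    d=R.from_rotvec(f['orientation']).as_matrix()@np.array([(u-f['cx'])/f['fx'],(v-f['cy'])/f['fy'],1.]); return f['xyz']+d*(h-f['xyz'][2])/d[2]
def proj(f,p):
    q=R.from_rotvec(f['orientation']).as_matrix().T@(np.array(p)-f['xyz']); return np.array([f['fx']*q[0]/q[2]+f['cx'],f['fy']*q[1]/q[2]+f['cy']])
E
python3 - <<'E'
from h import *
for n,pts in [('scene',dict(rack=(227,197),tall=(207,188),short=(241,173),base=(360,238),lamp=(405,203),pot=(490,250),jarlid=(487,204),green=(238,225),mat=(300,265))),('side',dict(tall=(420,267),short=(361,295),post=(247,189),base=(310,205),jarlid=(210,160),lamp=(280,155),sens=(322,183),brush=(390,190),mat=(300,300)))]:
    f=load(n+'0.png'); C=cloud(f)
    for k,(u,v) in pts.items(): print(n,k,C[v,u].round(4), f['image'][v,u])
# crops
f=load('side0.png'); im=f['image'][:,:,::-1]
cv2.imwrite('pics/cropA.png',cv2.resize(im[130:250,190:350],None,fx=5,fy=5,interpolation=cv2.INTER_CUBIC))
cv2.imwrite('pics/cropB.png',cv2.resize(im[225:345,320:480],None,fx=5,fy=5,interpolation=cv2.INTER_CUBIC))
f=load('scene0.png'); im=f['image'][:,:,::-1]
cv2.imwrite('pics/cropC.png',cv2.resize(im[150:270,290:450],None,fx=5,fy=5,interpolation=cv2.INTER_CUBIC))
cv2.imwrite('pics/cropD.png',cv2.resize(im[155:225,180:280],None,fx=8,fy=8,interpolation=cv2.INTER_CUBIC))
E
```

```text
scene rack [ 0.5721 -0.217   0.0196] [101 100  98]
scene tall [ 0.6159 -0.2423  0.0676] [133 132 131]
scene short [ 0.4902 -0.2138  0.0484] [162 163 167]
scene base [0.6426 0.15   0.0205] [165 161 162]
scene lamp [0.6309 0.2369 0.124 ] [83 82 79]
scene pot [0.7194 0.4025 0.1078] [124 112  73]
scene jarlid [0.5031 0.4189 0.0758] [173  58  50]
scene green [ 0.6853 -0.129   0.0277] [36 67 40]
scene mat [0.765  0.0488 0.0198] [135 134 133]
side tall [ 0.603  -0.2534  0.0682] [174 176 180]
side short [ 0.4801 -0.2201  0.0501] [175 177 181]
side post [0.5035 0.2278 0.0547] [12 15 14]
side base [0.6136 0.1018 0.0215] [152 150 150]
side jarlid [0.4868 0.4049 0.0756] [173  34  29]
side lamp [0.6067 0.2185 0.1242] [124 125 124]
side sens [0.6008 0.0364 0.123 ] [122 122 122]
side brush [0.8346 0.0226 0.0168] [149 120  82]
side mat [ 4.133e-01 -1.218e-01  3.000e-04] [22 78 56]
```

View pics/cropA.png

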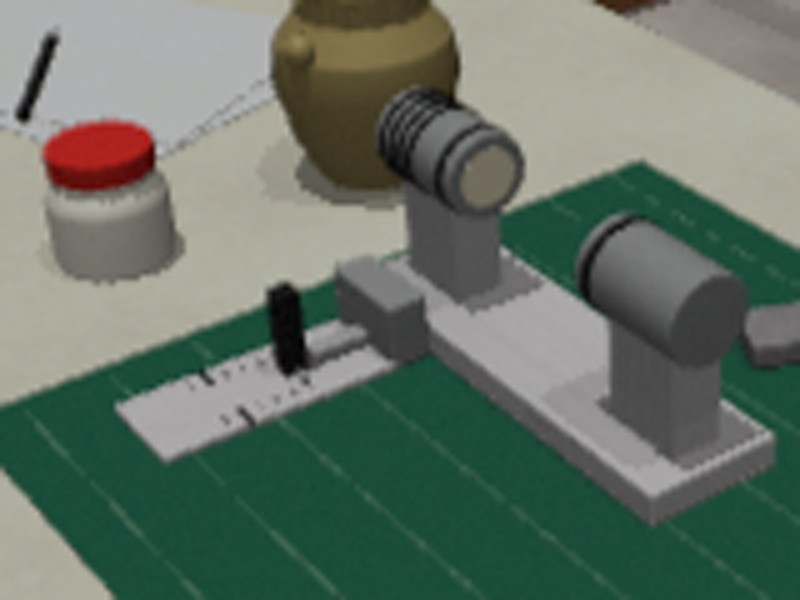

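View pics/cropB.png

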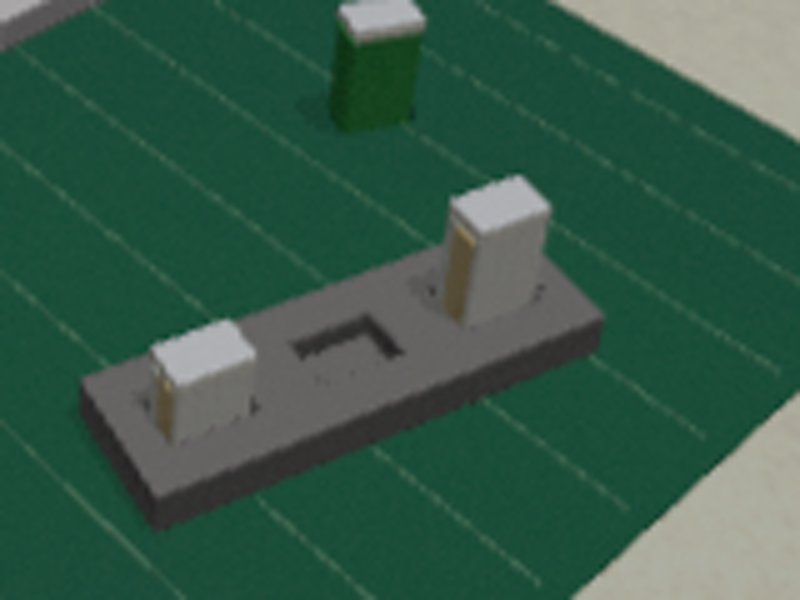

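Run:
```python
from h import *
for n in ['scene','side']:
    f=load(n+'0.png'); C=cloud(f); X,Y,Z=C[...,0],C[...,1],C[...,2]
    def rect(name,m):
        m=m&(f['range_z']>0)
        m=cv2.morphologyEx(m.astype(np.uint8),cv2.MORPH_OPEN,np.ones((2,2)))>0
        p=C[m][:,:2].astype(np.float32)
        if len(p)<4: print(n,name,'none');return
        (c,s,a)=cv2.minAreaRect(p*1000); print(n,name,len(p),np.round(c,1),np.round(s,1),round(a,1),'z',C[m][:,2].mean().round(4))
    box=lambda a,b,c,d:(X>a)&(X<b)&(Y>c)&(Y<d)
    rect('racktop',box(.42,.7,-.32,-.15)&(abs(Z-.02)<.004))
    rect('talltop',box(.57,.65,-.30,-.20)&(Z>.064))
    rect('shorttop',box(.42,.55,-.28,-.17)&(Z>.044))
    rect('basetop',box(.45,.75,-.06,.32)&(abs(Z-.02)<.004)&(f['image'].min(-1)>110))
    rect('cyls',box(.45,.75,-.06,.32)&(Z>.1))
    rect('housing',box(.45,.62,.1,.32)&(abs(Z-.04)<.003)&(f['image'].min(-1)>60))
    rect('post',box(.45,.56,.1,.32)&(abs(Z-.056)<.004))
    rect('jar',box(.42,.6,.35,.48)&(Z>.072))
    rect('pot',box(.55,.85,.33,.55)&(Z>.02))
```

```text
scene racktop 724 [922.7 -47.2] [1010.9  174.9] 26.1 z 0.0207
scene talltop 80 [927.4 -37.5] [1006.3   34.8] 33.3 z 0.0763
scene shorttop 60 [ 449.5 -219.9] [105.9  25.2] 8.3 z 0.0444
scene basetop 1520 [945.1 142.2] [268.  783.1] 89.2 z 0.0232
scene cyls 1272 [873.1 138.3] [259.4 922.7] 88.2 z 0.1148
scene housing none
scene post none
scene jar 320 [844.  338.9] [  60.8 1001.5] 76.7 z 0.0749
scene pot 3511 [885.8 345.7] [115.7 916.3] 71.3 z 0.0911
side racktop 1841 [ 346.3 -335.8] [592.2 172.8] 26.9 z 0.0221
side talltop 156 [ 637.3 -247.2] [97.8 26.1] 8.0 z 0.0656
side shorttop 181 [ 488.4 -219.8] [22.7 52.7] 85.3 z 0.0466
side basetop 1032 [ 460.8 -199.2] [941.9 238.2] 59.9 z 0.0222
side cyls 908 [ 490.7 -109.8] [1126.3  202.6] 60.0 z 0.115
side housing 115 [570.4 232.6] [55.3 54.5] 16.8 z 0.0393
side post 22 [504.  231.1] [12.4  8.2] 18.6 z 0.0536
side jar 180 [319.4   4.8] [1170.7   61.9] 67.2 z 0.0763
side pot 1082 [462.7  87.1] [1435.4  114.7] 57.1 z 0.0941
```

View pics/cropC.png

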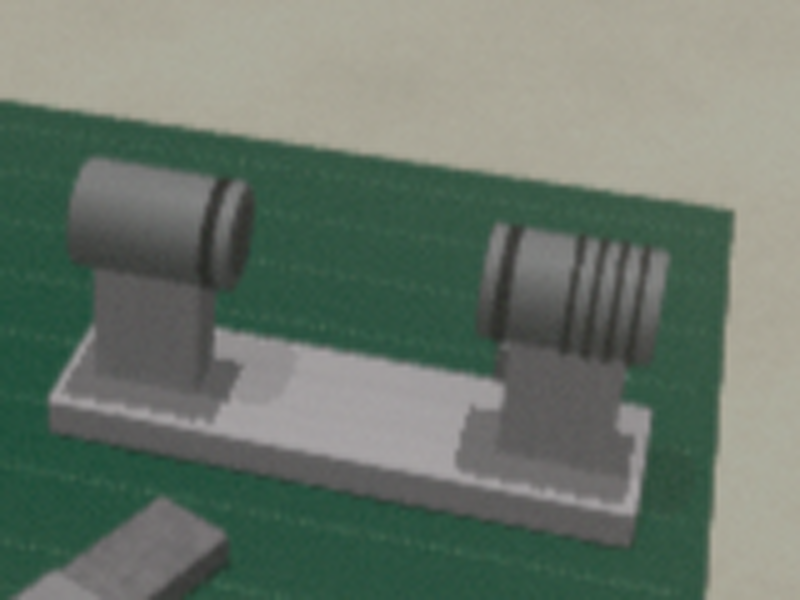

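View pics/cropD.png

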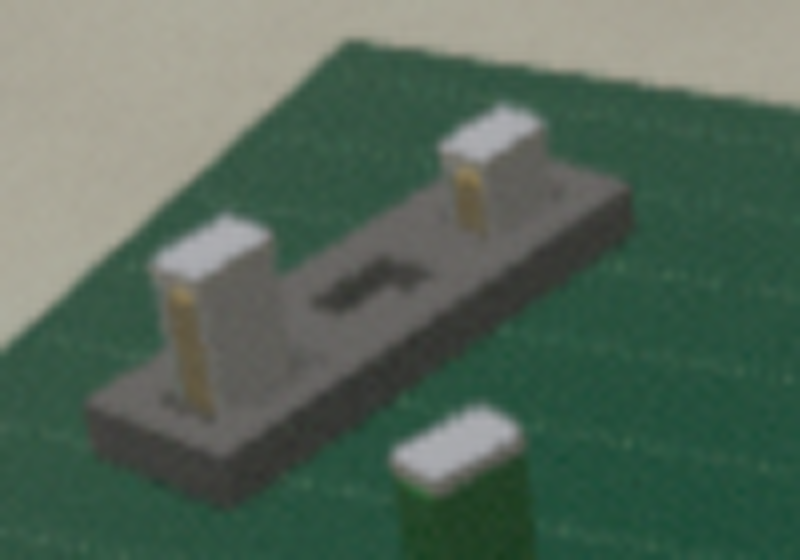

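```bash
cat >> h.py <<'E'
def rect(f,C,name,m,q=True):
    m=(m&(f['range_z']>0)).astype(np.uint8)
    n,l,s,_=cv2.connectedComponentsWithStats(m,connectivity=4)
    if n<2: print(name,'none'); return
    k=1+np.argmax(s[1:,4]); mm=l==k; p=C[mm]
    c,sz,a=cv2.minAreaRect(p[:,:2].astype(np.float32)*1000)
    print(name,len(p),np.round(c,1),np.round(sz,1),round(a,1),'z',np.median(p[:,2]).round(4),'mean',p.mean(0).round(4)); return mm
E
python3 - <<'E'
from h import *
for n in ['scene','side']:
    f=load(n+'0.png'); C=cloud(f); X,Y,Z=C[...,0],C[...,1],C[...,2]; b=f['image'].min(-1)
    box=lambda a,b,c,d:(X>a)&(X<b)&(Y>c)&(Y<d)
    print(n)
    rect(f,C,'rack',box(.42,.7,-.32,-.15)&(Z>.012)&(Z<.025))
    rect(f,C,'rackall',box(.42,.7,-.32,-.15)&(Z>.012))
    rect(f,C,'tall',box(.57,.65,-.30,-.20)&(Z>.064))
    rect(f,C,'short',box(.42,.55,-.28,-.17)&(Z>.044))
    rect(f,C,'base',box(.45,.75,-.06,.32)&(abs(Z-.02)<.006))
    rect(f,C,'base>.012',box(.52,.75,-.06,.35)&(Z>.012))
    rect(f,C,'sensor',box(.5,.75,-.06,.14)&(Z>.1))
    rect(f,C,'lamp',box(.5,.75,.14,.36)&(Z>.1))
    rect(f,C,'housing',box(.45,.62,.1,.32)&(abs(Z-.04)<.004)&(b>60))
    rect(f,C,'post',box(.45,.56,.1,.32)&(Z>.03)&(b<50))
    rect(f,C,'jar',box(.42,.6,.35,.48)&(Z>.07))
    rect(f,C,'pot',box(.55,.85,.33,.55)&(Z>.02))
E
```

```text
scene
rack 845 [ 546.5 -233.9] [ 64.2 201.9] 76.1 z 0.0204 mean [ 0.5611 -0.2284  0.0196]
rackall 1275 [ 546.5 -233.9] [ 64.2 201.9] 76.1 z 0.0212 mean [ 0.5649 -0.2307  0.029 ]
tall 81 [ 608.9 -249.2] [22.8 33.7] 74.7 z 0.0681 mean [ 0.6106 -0.2481  0.0678]
short 62 [ 483.4 -217. ] [22.8 34.4] 75.8 z 0.0486 mean [ 0.4852 -0.2157  0.0482]
base 2117 [615.7 143.6] [269.7  84.4] 88.9 z 0.0203 mean [0.6264 0.15   0.0201]
base>.012 4768 [613.9 143.6] [269.7  88.2] 89.0 z 0.0369 mean [0.6287 0.1489 0.0576]
sensor 607 [618.   51.6] [75.9 47.6] 88.8 z 0.1175 mean [0.6272 0.0542 0.116 ]
lamp 673 [622.8 236.1] [74.8 43. ] 88.8 z 0.118 mean [0.6314 0.2364 0.1164]
housing 5 [575. 207.] [6.1 0.6] 61.3 z 0.0374 mean [0.5752 0.2075 0.0377]
post none
jar 349 [494.4 418.7] [61.5 61.1] 13.7 z 0.075 mean [0.4977 0.4184 0.0747]
pot 3511 [679.9 414.4] [110.9 111.3] 34.9 z 0.0968 mean [0.6995 0.4077 0.0918]
side
rack 2074 [ 543.5 -233.5] [ 62.6 200.7] 75.6 z 0.0197 mean [ 0.5322 -0.2381  0.0193]
rackall 2858 [ 543.5 -233.5] [ 62.6 200.7] 75.6 z 0.0202 mean [ 0.5366 -0.2384  0.0272]
tall 157 [ 606.7 -249.4] [21.6 34.5] 77.2 z 0.0677 mean [ 0.6053 -0.2504  0.0675]
short 184 [ 480.5 -217.7] [21.8 34.2] 74.6 z 0.0478 mean [ 0.4796 -0.2183  0.0477]
base 1307 [599.6 143.3] [273.6 105.9] 89.3 z 0.0201 mean [0.6013 0.1254 0.02  ]
base>.012 3593 [637.8 147.1] [192.  275.1] 12.6 z 0.0387 mean [0.6053 0.1249 0.0565]
sensor 518 [608.4  50.1] [48.1 78.4] 3.6 z 0.1171 mean [0.6016 0.0418 0.1158]
lamp 391 [613.6 234.9] [79.4 51.9] 89.1 z 0.1168 mean [0.6054 0.2254 0.1156]
housing 116 [560.8 231.6] [59.  25.5] 87.5 z 0.04 mean [0.5597 0.2304 0.0398]
post 59 [501.7 232.3] [11.8 18.5] 49.3 z 0.0442 mean [0.5025 0.2304 0.0443]
jar 199 [489.1 417.9] [61.1 62.8] 2.5 z 0.0754 mean [0.4881 0.4139 0.0751]
pot 1085 [664.8 407.2] [104.7 113.3] 73.7 z 0.0988 mean [0.6505 0.3879 0.0933]
```

```bash
cat >> h.py <<'E'
def tool():
    o=r.get_obs(); M=R.from_rotvec(o['orientation']).as_matrix(); return o,M
def to(p,jaw=None):
    """shift in tool axes to world p, and turn (deg about tool y) to bring jaw axis (tool z) to world angle jaw"""
    o,M=tool(); d=M.T@(np.array(p)-o['tcp_pos'])
    print('t',round(o['clock'],2),'tcp',o['tcp_pos'].round(4),'shift tool mm',(d*1000).round(1),'w',round(o['grip_width'],4),'F',o['contact_force'].round(1))
    z=M[:,2]; a=np.degrees(np.arctan2(z[1],z[0])); print('jaw angle',a.round(1),'y axis',M[:,1].round(3),'x',M[:,0].round(3),'q7',o['joints'].round(2))
    if jaw is not None:
        t=(jaw-a+90)%180-90; print('world turn',round(t,1),'=> tool y turn',round(-t,1))
E
python3 - <<'E'
from h import *
print(r.tip_extent)
to([.504,.2305,.12],88.7)
to([.464,.23,.12],88.7)
E
```

```text
0.019
t 0.15 tcp [ 0.2406 -0.6302  0.2495] shift tool mm [-553.1  130.5 -709.9] w 0.0853 F [0.2 0.1 0.5]
jaw angle -69.1 y axis [-0.001  0.001 -1.   ] x [-0.934 -0.357  0.   ] q7 [ 1.1   0.48  0.02  1.56 -0.01  1.11 -0.08]
world turn -22.2 => tool y turn 22.2
t 0.15 tcp [ 0.2406 -0.6302  0.2495] shift tool mm [-515.6  130.5 -723.7] w 0.0853 F [0.2 0.1 0.5]
jaw angle -69.1 y axis [-0.001  0.001 -1.   ] x [-0.934 -0.357  0.   ] q7 [ 1.1   0.48  0.02  1.56 -0.01  1.11 -0.08]
world turn -22.2 => tool y turn 22.2
```

>>> jog_arm(motion=[[1,[-0.015,0,-0.009],[0,0,0]],[1,[-0.025,0,-0.015],[0,0,0]],[1,[-0.035,0,-0.021],[0,0,0]],[1,[-0.035,0,-0.021],[0,0,0]],[1,[-0.035,0,-0.021],[0,0,0]],[1,[-0.035,0,-0.021],[0,0,0]],[1,[-0.035,0,-0.021],[0,0,0]],[1,[-0.035,0,-0.021],[0,0,0]],[1,[-0.035,0,-0.021],[0,0,0]],[1,[-0.035,0,-0.021],[0,0,0]]])

```text
clock: 0.98
tcp_pos: [0.472, -0.3353, 0.2503]
orientation: [-0.373, 2.023, -2.023]
contact_force: [0.5, -0.3, 0.6]
grip_width: 0.0856
```

Run:
```python
from h import *
grab('wrist','w1.png')
to([.504,.2305,.20],88.7)
```

```text
t 1.03 tcp [ 0.4787 -0.3262  0.2504] shift tool mm [-227.8   53.2 -508.3] w 0.0854 F [4.  6.4 0.2]
jaw angle -68.4 y axis [ 0.004  0.005 -1.   ] x [-0.93  -0.367 -0.005] q7 [ 0.59  0.33 -0.13  1.78  0.04  1.03 -0.74]
world turn -22.9 => tool y turn 22.9
```

View pics/w1.png

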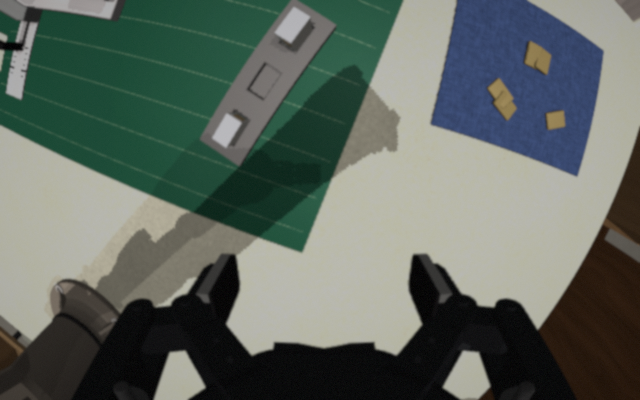

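The wrist view shows the rack at (270,80) with the tall cell at its far end (292,27), and the stand at the top left. I carry on to the post.

>>> jog_arm(motion=[[1,[-0.008,0,-0.018],[0,0,0]],[1,[-0.017,0,-0.037],[0,0,0]],[1,[-0.017,0,-0.037],[0,0,0]],[1,[-0.017,0,-0.037],[0,0,0]],[1,[-0.017,0,-0.037],[0,0,0]],[1,[-0.017,0,-0.037],[0,0,0]],[1,[-0.017,0,-0.037],[0,0,0]],[1,[-0.017,0,-0.037],[0,0,0]],[1,[-0.017,0,-0.037],[0,0,0]],[1,[-0.017,0,-0.037],[0,0,0]]])

```text
clock: 1.87
tcp_pos: [0.4961, 0.0499, 0.2503]
orientation: [-0.373, 2.022, -2.023]
contact_force: [0.9, -0.5, 0.0]
grip_width: 0.0855
```

>>> jog_arm(motion=[[1,[-0.017,0.01,-0.037],[0,0,0]],[1,[-0.014,0.01,-0.03],[0,0,0]],[1,[-0.01,0.01,-0.02],[0,0,0]],[1,[0,0.01,0],[0,6,0]],[1,[0,0.01,0],[0,6,0]],[1,[0,0,0],[0,6,0]],[1,[0,0,0],[0,5,0]],[1,[0,0,0],[0,0,0]]])

```text
clock: 2.53
tcp_pos: [0.5035, 0.1437, 0.2]
orientation: [-0.043, -2.201, 2.201]
contact_force: [0.2, 0.4, -0.5]
grip_width: 0.0854
```

Run:
```python
from h import *
grab('wrist','w2.png')
to([.504,.2305,.042],88.7)
```

```text
t 2.58 tcp [0.5036 0.1438 0.2001] shift tool mm [  2.6 158.1 -86.8] w 0.0856 F [-0.2 -0.2  0.7]
jaw angle -92.0 y axis [-0. -0. -1.] x [-0.999  0.035  0.   ] q7 [-0.13  0.31 -0.32  1.95  0.12  0.9  -2.12]
world turn 0.7 => tool y turn -0.7
```

View pics/w2.png

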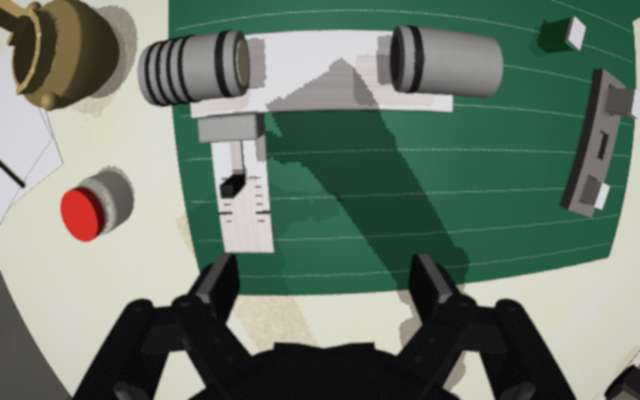

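The wrist view shows the post top at (232,188), the tongue with ticks and the broad marks at (262,212), the lamp at (195,67) and the sensor at (447,60). I measure the post and stand again from this view.

```bash
cat >> h.py <<'E'
def fray(f):
    h,w=f['range_z'].shape; u,v=np.meshgrid(np.arange(w),np.arange(h)); a=(u-f['cx'])/f['fx']; b=(v-f['cy'])/f['fy']
    th=np.hypot(a,b)+1e-12; return np.stack([np.sin(th)*a/th,np.sin(th)*b/th,np.cos(th)],-1)
def fcloud(f):
    d=fray(f); P=d/d[...,2:]*f['range_z'][...,None]
    return P@R.from_rotvec(f['orientation']).as_matrix().T+f['xyz']
def fplane(f,h):
    d=fray(f)@R.from_rotvec(f['orientation']).as_matrix().T; return f['xyz']+d*((h-f['xyz'][2])/d[...,2])[...,None]
E
cat > m2.py <<'E'
from h import *
import sys
f=load(sys.argv[1]); C=fcloud(f); X,Y,Z=C[...,0],C[...,1],C[...,2]; b=f['image'].min(-1)
box=lambda a,b,c,d:(X>a)&(X<b)&(Y>c)&(Y<d)
rect(f,C,'base',box(.45,.75,-.06,.32)&(abs(Z-.02)<.005)&(X>.55))
rect(f,C,'sensor',box(.5,.75,-.06,.14)&(Z>.105))
rect(f,C,'lamp',box(.5,.75,.14,.36)&(Z>.105))
rect(f,C,'housing',box(.45,.62,.1,.32)&(abs(Z-.04)<.004)&(b>60))
rect(f,C,'posttop',box(.42,.56,.1,.32)&(Z>.05)&(b<60))
rect(f,C,'post',box(.42,.56,.1,.32)&(Z>.02)&(b<60))
rect(f,C,'tongue',box(.35,.55,.1,.32)&(Z>.002)&(Z<.02)&(b>70))
rect(f,C,'rack',box(.42,.7,-.32,-.15)&(Z>.012)&(Z<.025))
rect(f,C,'tall',box(.57,.65,-.30,-.20)&(Z>.064))
E
python3 m2.py w2.png
```

```text
base 13306 [610.9 147. ] [104.2 269. ] 6.3 z 0.0196 mean [0.6097 0.144  0.0196]
sensor 15683 [510.5 105.4] [70.1 20.8] 79.4 z 0.2638 mean [0.5142 0.1035 0.2595]
lamp 18014 [512.6 178.8] [23.9 77.8] 6.1 z 0.2637 mean [0.5166 0.1816 0.2594]
housing 1521 [564.4 234.1] [60.1 25.6] 88.9 z 0.0395 mean [0.5645 0.2329 0.0394]
posttop 26466 [509.5 158.9] [118.4  32.7] 88.0 z 0.2641 mean [0.5158 0.1617 0.2598]
post 26466 [509.5 158.9] [118.4  32.7] 88.0 z 0.2641 mean [0.5158 0.1617 0.2598]
tongue 5185 [483.2 236. ] [ 61.3 134.3] 89.0 z 0.0037 mean [0.4853 0.234  0.0044]
rack 3175 [ 545.4 -233.2] [ 63.7 200.8] 75.6 z 0.0191 mean [ 0.5456 -0.2241  0.0187]
tall 224 [ 607.9 -248.6] [24. 33.] 76.0 z 0.0673 mean [ 0.6074 -0.2462  0.0671]
```

```bash
sed -i 's/^b=/b=/; s/C=fcloud(f); X,Y,Z=/C=fcloud(f); C[C[...,2]>.15]=9; X,Y,Z=/; s/.105))/.105)\&(Z<.15))/' m2.py; python3 m2.py w2.png
```

```text
base 13306 [610.9 147. ] [104.2 269. ] 6.3 z 0.0196 mean [0.6097 0.144  0.0196]
sensor 6483 [613.1  51.6] [76.3 49.1] 89.0 z 0.1215 mean [0.6112 0.0559 0.1197]
lamp 6468 [616.5 235.9] [77.2 51.9] 89.3 z 0.1217 mean [0.6145 0.2312 0.12  ]
housing 1521 [564.4 234.1] [60.1 25.6] 88.9 z 0.0395 mean [0.5645 0.2329 0.0394]
posttop 179 [508.3 234.2] [12.8 12.4] 87.7 z 0.0551 mean [0.5083 0.2337 0.0548]
post 354 [508.4 234.2] [12.8 12.6] 87.7 z 0.0503 mean [0.5094 0.2324 0.0453]
tongue 5185 [483.2 236. ] [ 61.3 134.3] 89.0 z 0.0037 mean [0.4853 0.234  0.0044]
rack 3175 [ 545.4 -233.2] [ 63.7 200.8] 75.6 z 0.0191 mean [ 0.5456 -0.2241  0.0187]
tall 224 [ 607.9 -248.6] [24. 33.] 76.0 z 0.0673 mean [ 0.6074 -0.2462  0.0671]
```

>>> jog_arm(motion=[[1,[0,0,-0.03],[0,-0.9,0]],[1,[-0.002,0.01,-0.03],[0,0,0]],[1,[0,0.03,-0.029],[0,0,0]],[1,[0,0.03,0],[0,0,0]],[1,[0,0.03,0],[0,0,0]],[1,[0,0,0],[0,0,0]]])

```text
clock: 3.08
tcp_pos: [0.5046, 0.2313, 0.0953]
orientation: [-0.009, -2.204, 2.213]
contact_force: [-1.2, -0.3, -0.5]
grip_width: 0.0854
```

```bash
python3 - <<'E'
from h import *
grab('wrist','w3.png');grab('side','s3.png')
to([.506,.2332,.042],88.9)
f=load('s3.png'); im=f['image'][:,:,::-1]
cv2.imwrite('pics/s3c.png',cv2.resize(im[130:250,190:350],None,fx=5,fy=5,interpolation=cv2.INTER_CUBIC))
E
python3 m2.py w3.png
```

```text
t 3.18 tcp [0.5077 0.2322 0.1001] shift tool mm [ 1.6 58.1 -1. ] w 0.0853 F [-0.2  0.5  0.4]
jaw angle -91.1 y axis [-0.002 -0.001 -1.   ] x [-1.     0.02   0.002] q7 [-0.29  0.5  -0.32  1.94  0.22  0.74 -2.33]
world turn 0.0 => tool y turn -0.0
base 20153 [614.8 143.6] [270.3  79.8] 89.1 z 0.0196 mean [0.6055 0.1387 0.0196]
sensor 2874 [612.9  75.6] [50.9 34.6] 5.7 z 0.1146 mean [0.611  0.0864 0.1146]
lamp 18772 [604.7 236.1] [75.4 29.8] 87.6 z 0.1218 mean [0.6048 0.236  0.1201]
housing 4139 [564.6 234.5] [59.6 24.7] 89.1 z 0.0394 mean [0.5647 0.2344 0.0394]
posttop 5469 [506.5 180.7] [45.5 28.8] 83.5 z 0.14 mean [0.5099 0.1792 0.1323]
post 5469 [506.5 180.7] [45.5 28.8] 83.5 z 0.14 mean [0.5099 0.1792 0.1323]
tongue 10473 [481.6 236. ] [ 60.8 131.6] 88.8 z 0.0036 mean [0.4884 0.2358 0.0044]
rack none
tall none
```

View pics/w3.png

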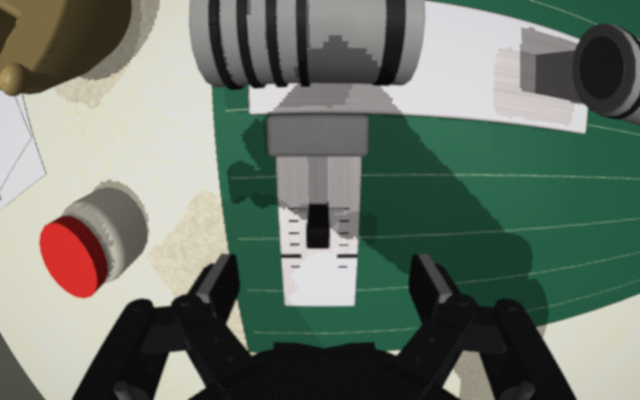

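View pics/s3c.png

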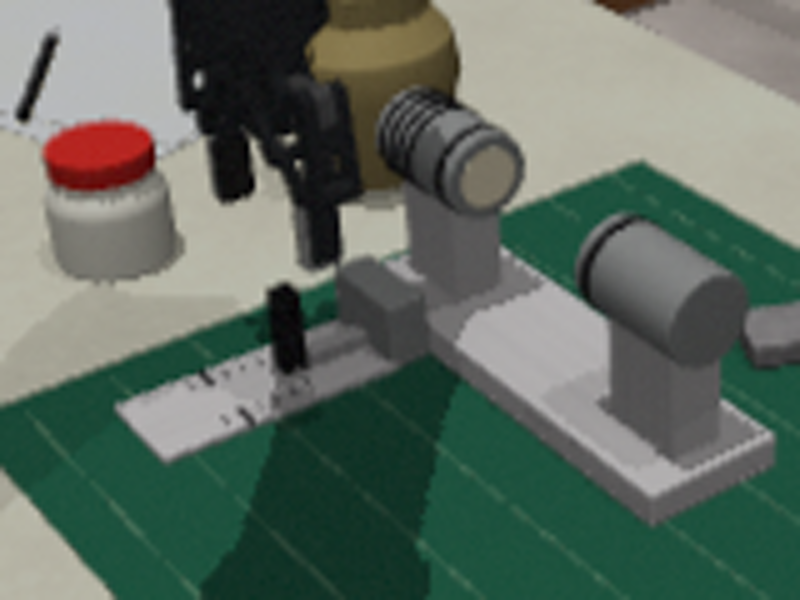

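The post (318,226) sits centred between the fingers, and the broad marks are at row 257. I descend and close on it.

>>> jog_arm(motion=[[1,[0.001,0.02,-0.001],[0,0,0]],[1,[0,0.02,-0.001],[0,0,0]],[1,[0,0.018,0],[0,0,0]],[1,[0,0,0],[0,0,0]],[0,[0,0,0],[0,0,0]],[0,[0,0,0],[0,0,0]],[0,[0,0,0],[0,0,0]],[0,[0,0,0],[0,0,0]],[0,[0,0,0],[0,0,0]]], force=50)

```text
clock: 3.93
tcp_pos: [0.5077, 0.235, 0.0435]
orientation: [-0.025, -2.212, 2.211]
contact_force: [0.2, -0.1, 0.9]
grip_width: 0.0253
```

>>> jog_arm(motion=[[0,[0,0,0],[0,0,0]],[0,[0,0,0],[0,0,0]],[0,[0,0,0],[0,0,0]],[0,[0,0,0],[0,0,0]]], force=50)

```text
clock: 4.27
tcp_pos: [0.5075, 0.2348, 0.0432]
orientation: [-0.024, -2.211, 2.211]
contact_force: [-0.6, -1.2, 5.7]
grip_width: 0.0134
```

Run:
```python
from h import *
to([.506,.2332,.042],88.9)
```

```text
t 4.27 tcp [0.5075 0.2348 0.0432] shift tool mm [1.4 1.2 1.6] w 0.0134 F [-0.6 -1.2  5.7]
jaw angle -91.2 y axis [ 0.001 -0.    -1.   ] x [-1.     0.021 -0.001] q7 [-0.32  0.59 -0.29  1.97  0.27  0.63 -2.37]
world turn 0.1 => tool y turn -0.1
```

Gripped: width 13.4 mm against a 14 mm post. I pull 40 mm.

>>> jog_arm(motion=[[0,[0.003,0,0],[0,0,0]],[0,[0.005,0,0],[0,0,0]],[0,[0.006,0,0],[0,0,0]],[0,[0.006,0,0],[0,0,0]],[0,[0.006,0,0],[0,0,0]],[0,[0.006,0,0],[0,0,0]],[0,[0.005,0,0],[0,0,0]],[0,[0.003,0,0],[0,0,0]],[0,[0,0,0],[0,0,0]]])

```text
clock: 5.02
tcp_pos: [0.4694, 0.2355, 0.0432]
orientation: [-0.029, -2.214, 2.212]
contact_force: [6.5, -0.7, -0.0]
grip_width: 0.0132
```

Run:
```python
from h import *
grab('wrist','w4.png');f=grab('side','s4.png')
to([.506-.04,.2332,.042],88.9)
im=f['image'][:,:,::-1]
cv2.imwrite('pics/s4c.png',cv2.resize(im[150:250,190:330],None,fx=5.5,fy=5.5,interpolation=cv2.INTER_CUBIC))
```

```text
t 5.12 tcp [0.4696 0.2355 0.0432] shift tool mm [3.6 1.2 2.4] w 0.0132 F [ 6.8 -2.  -0.2]
jaw angle -91.3 y axis [ 0.004  0.001 -1.   ] x [-1.     0.022 -0.004] q7 [-0.36  0.55 -0.29  2.05  0.27  0.58 -2.42]
world turn 0.2 => tool y turn -0.2
```

View pics/w4.png

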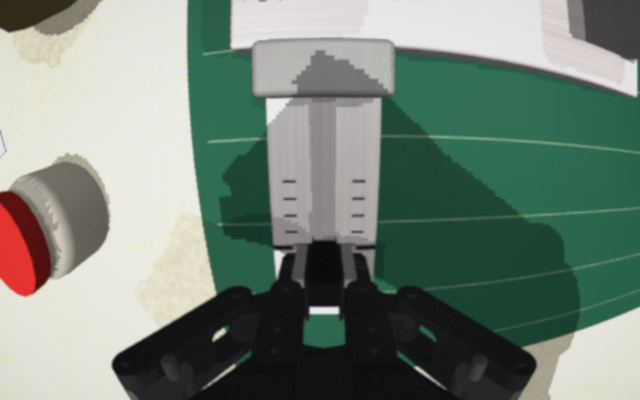

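View pics/s4c.png

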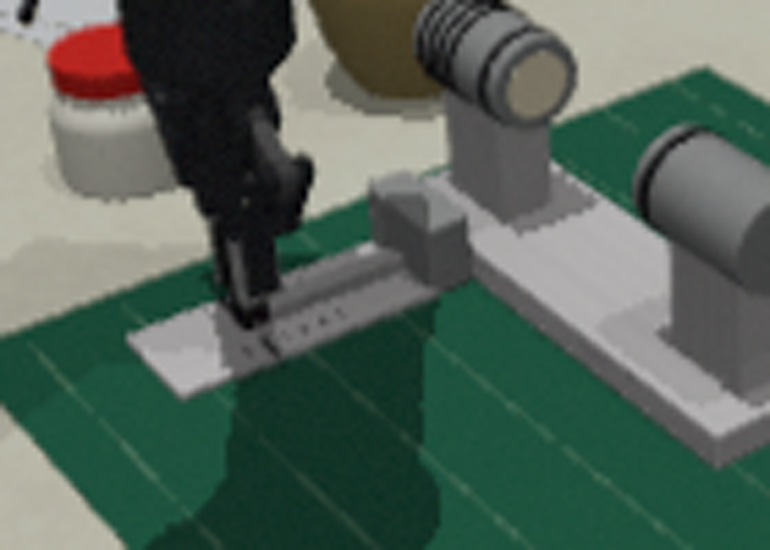

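Run:
```python
from h import *
f=load('w4.png'); C=fcloud(f); P=fplane(f,.0125)
# broad mark rows on tongue; post bottom visible
im=f['image'][:,:,::-1]
cv2.imwrite('pics/w4c.png',cv2.resize(im[160:340,230:420],None,fx=4,fy=3.3,interpolation=cv2.INTER_CUBIC))
for u in (285,358,322):
    print(u,[(v,int(f['image'][v,u].min())) for v in range(176,262,2)])
for v in range(236,310,4): print(v,C[v,322].round(4),C[v,313].round(4),f['image'][v,322])
Pt=fplane(f,.004)
for v in (182,199,215,232,247): print(v,Pt[v,288].round(4),Pt[v,358].round(4))
```

```text
285 [(176, 167), (178, 161), (180, 109), (182, 100), (184, 161), (186, 167), (188, 167), (190, 167), (192, 167), (194, 166), (196, 158), (198, 91), (200, 134), (202, 166), (204, 166), (206, 166), (208, 165), (210, 165), (212, 162), (214, 127), (216, 98), (218, 152), (220, 141), (222, 135), (224, 134), (226, 134), (228, 134), (230, 120), (232, 105), (234, 131), (236, 133), (238, 134), (240, 134), (242, 133), (244, 112), (246, 42), (248, 32), (250, 99), (252, 127), (254, 109), (256, 54), (258, 20), (260, 20)]
358 [(176, 172), (178, 161), (180, 96), (182, 113), (184, 167), (186, 171), (188, 171), (190, 170), (192, 170), (194, 169), (196, 146), (198, 80), (200, 138), (202, 168), (204, 169), (206, 168), (208, 168), (210, 169), (212, 164), (214, 121), (216, 103), (218, 160), (220, 168), (222, 167), (224, 168), (226, 167), (228, 166), (230, 135), (232, 97), (234, 157), (236, 142), (238, 135), (240, 135), (242, 133), (244, 107), (246, 40), (248, 30), (250, 95), (252, 91), (254, 27), (256, 19), (258, 21), (260, 22)]
322 [(176, 134), (178, 134), (180, 133), (182, 135), (184, 133), (186, 133), 
[... 1141 characters left out ...]
7 0.0537] [13 11 11]
284 [0.4745 0.2369 0.055 ] [0.4744 0.2407 0.0548] [18 17 18]
288 [0.4721 0.2369 0.0546] [0.4727 0.2408 0.0554] [16 15 16]
292 [0.4713 0.2369 0.0565] [0.4704 0.2409 0.0551] [21 19 20]
296 [0.4688 0.237  0.0559] [0.4685 0.2409 0.0555] [22 21 21]
300 [0.4671 0.237  0.0567] [0.4662 0.241  0.0554] [17 17 17]
304 [0.4637 0.2371 0.0551] [0.4641 0.2411 0.0556] [22 21 21]
308 [0.4213 0.2386 0.0036] [0.4208 0.2445 0.0028] [223 223 225]
182 [0.5064 0.255  0.004 ] [0.5056 0.2168 0.004 ]
199 [0.4967 0.2555 0.004 ] [0.4958 0.2167 0.004 ]
215 [0.4872 0.2561 0.004 ] [0.4864 0.2166 0.004 ]
232 [0.4768 0.2568 0.004 ] [0.4759 0.2164 0.004 ]
247 [0.4671 0.2574 0.004 ] [0.4662 0.2162 0.004 ]
```

View pics/w4c.png

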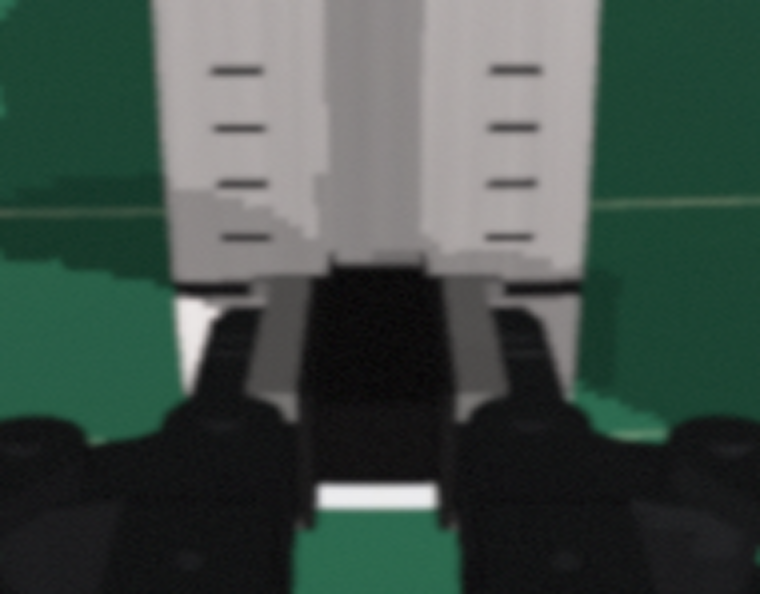

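The post centre is about 2 mm short of the mark, consistent with 38 mm of TCP travel. I nudge it 2 mm and hold for about 0.8 s.

>>> jog_arm(motion=[[0,[0.002,0,0],[0,0,0]],[0,[0,0,0],[0,0,0]],[0,[0,0,0],[0,0,0]],[0,[0,0,0],[0,0,0]],[0,[0,0,0],[0,0,0]],[0,[0,0,0],[0,0,0]],[0,[0,0,0],[0,0,0]],[0,[0,0,0],[0,0,0]],[0,[0,0,0],[0,0,0]],[0,[0,0,0],[0,0,0]]])

```text
clock: 5.95
tcp_pos: [0.4678, 0.2355, 0.0432]
orientation: [-0.029, -2.214, 2.211]
contact_force: [7.3, -1.6, 0.3]
grip_width: 0.0134
```

>>> jog_arm(motion=[[0.6,[0,0,0],[0,0,0]],[0.6,[0,0,0],[0,0,0]],[0.6,[0,0,0],[0,0,0]],[0.6,[0,0,0],[0,0,0]],[0.6,[0,0,0],[0,0,0]],[0.6,[0,0,0],[0,0,0]],[0.6,[0,0,0],[0,0,0]],[0.6,[0,0,0],[0,0,0]]])

```text
clock: 6.62
tcp_pos: [0.465, 0.2357, 0.0424]
orientation: [-0.023, -2.211, 2.211]
contact_force: [0.6, 0.1, -0.2]
grip_width: 0.051
```

>>> jog_arm(motion=[[0.6,[0,0,0],[0,0,0]],[0.6,[0,0,0],[0,0,0]],[0.6,[0,0,0],[0,0,0]],[0.6,[0,0,0],[0,0,0]],[0.6,[0,-0.02,0],[0,0,0]],[0.6,[0,-0.03,0],[0,0,0]],[0.6,[0,-0.03,0],[0,0,0]],[0.6,[0,-0.03,0],[0,0,0]],[0.6,[0,-0.04,0],[0,0,0]],[0.6,[0,-0.03,0],[0,0,0]]])

```text
clock: 7.45
tcp_pos: [0.4652, 0.2359, 0.2251]
orientation: [-0.024, -2.213, 2.211]
contact_force: [1.3, -0.4, -0.2]
grip_width: 0.0514
```

```bash
python3 - <<'E'
from h import *
grab('wrist','w5.png');f=grab('side','s5.png')
to([.608,-.2492,.20],75.7)
im=f['image'][:,:,::-1]
cv2.imwrite('pics/s5c.png',cv2.resize(im[150:250,190:330],None,fx=5.5,fy=5.5,interpolation=cv2.INTER_CUBIC))
E
python3 m2.py w5.png
```

```text
t 7.55 tcp [0.4677 0.2375 0.2278] shift tool mm [-150.3   26.8  483.8] w 0.0513 F [ 0.   0.2 -1. ]
jaw angle -91.2 y axis [ 0.009  0.005 -1.   ] x [-1.     0.021 -0.009] q7 [-0.27  0.28 -0.37  1.92  0.12  0.95 -2.3 ]
world turn -13.1 => tool y turn 13.1
base 10100 [614.7 143.6] [269.9  80.3] 88.9 z 0.0196 mean [0.6065 0.1419 0.0196]
sensor 3606 [612.7  51.6] [77.5 48.8] 88.7 z 0.1208 mean [0.6095 0.0589 0.1189]
lamp 4400 [606.6 236. ] [75.3 33.1] 88.5 z 0.1222 mean [0.6061 0.2363 0.1201]
housing 1506 [564.4 234.6] [59.3 25.4] 89.0 z 0.0395 mean [0.564  0.2345 0.0394]
posttop 174 [507.5 235.9] [13.3 11.8] 87.3 z 0.0555 mean [0.5076 0.2359 0.0555]
post 218 [508.  235.9] [13.3 12.8] 87.3 z 0.0553 mean [0.5088 0.2358 0.0515]
tongue 5669 [483.4 236.3] [ 61.1 134.5] 88.3 z 0.0036 mean [0.485  0.236  0.0042]
rack 2225 [ 545.5 -231.9] [ 67.  201.9] 76.9 z 0.0191 mean [ 0.5434 -0.2232  0.0187]
tall none
```

View pics/w5.png

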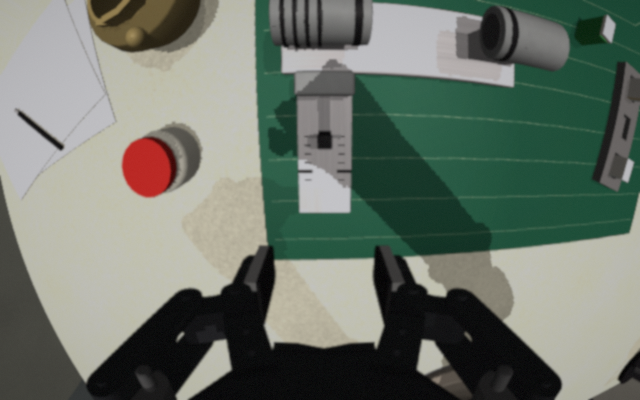

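The slide is back home, with the post at x = 0.5075 as before. Next I move to the tall cell, open fully and aim at a jaw angle of 75.7°.

>>> jog_arm(motion=[[1,[-0.005,0,0.016],[0,0,0]],[1,[-0.01,0,0.032],[0,0,0]],[1,[-0.012,0,0.039],[0,0,0]],[1,[-0.012,0,0.039],[0,0,0]],[1,[-0.012,0,0.039],[0,0,0]],[1,[-0.012,0,0.039],[0,0,0]],[1,[-0.012,0,0.039],[0,0,0]],[1,[-0.012,0,0.039],[0,0,0]],[1,[-0.012,0,0.039],[0,0,0]],[1,[-0.012,0,0.039],[0,0,0]]])

```text
clock: 8.38
tcp_pos: [0.5682, -0.1286, 0.2215]
orientation: [-0.022, -2.21, 2.21]
contact_force: [0.3, 0.1, 0.6]
grip_width: 0.0855
```

>>> jog_arm(motion=[[1,[-0.012,0,0.039],[0,0,0]],[1,[-0.012,0,0.039],[0,0,0]],[1,[-0.008,0,0.026],[0,0,0]],[1,[-0.006,0,0.018],[0,0,0]],[1,[0,0,0],[0,6.5,0]],[1,[0,0,0],[0,6.5,0]],[1,[0,0,0],[0,0,0]],[1,[0,0,0],[0,0,0]]])

```text
clock: 9.05
tcp_pos: [0.6036, -0.2489, 0.2214]
orientation: [-0.255, -2.091, 2.091]
contact_force: [2.0, -0.5, -0.4]
grip_width: 0.0852
```

```bash
python3 - <<'E'
from h import *
grab('wrist','w6.png')
to([.608,-.2492,.12],75.7)
E
cat > m3.py <<'E'
from h import *
import sys
f=load(sys.argv[1]); C=fcloud(f); C[C[...,2]>.10]=9; X,Y,Z=C[...,0],C[...,1],C[...,2]; b=f['image'].min(-1)
box=lambda a,b,c,d:(X>a)&(X<b)&(Y>c)&(Y<d)
rect(f,C,'rack',box(.42,.7,-.32,-.15)&(Z>.012)&(Z<.025))
rect(f,C,'rackall',box(.42,.7,-.32,-.15)&(Z>.012))
rect(f,C,'tall',box(.57,.65,-.30,-.20)&(Z>.062))
rect(f,C,'short',box(.42,.53,-.30,-.17)&(Z>.043))
E
python3 m3.py w6.png
```

```text
t 9.1 tcp [ 0.6037 -0.2488  0.2217] shift tool mm [ -4.4 101.7  -0.6] w 0.0851 F [ 0.  -0.3  0.3]
jaw angle -104.0 y axis [-0.001  0.    -1.   ] x [-0.97   0.241  0.001] q7 [ 0.36  0.47 -0.08  1.63  0.04  1.04 -1.55]
world turn -0.3 => tool y turn 0.3
rack 6291 [ 545.6 -233.2] [ 60.8 201.9] 75.8 z 0.0195 mean [ 0.5578 -0.2362  0.0194]
rackall 7829 [ 545.6 -233.2] [ 60.8 201.9] 75.8 z 0.0197 mean [ 0.559  -0.2365  0.0266]
tall 767 [ 609.  -249.2] [19.8 33.2] 75.3 z 0.0675 mean [ 0.6092 -0.2491  0.0675]
short 463 [ 482.9 -217.6] [20.  34.2] 75.4 z 0.0473 mean [ 0.4841 -0.2177  0.0472]
```

View pics/w6.png

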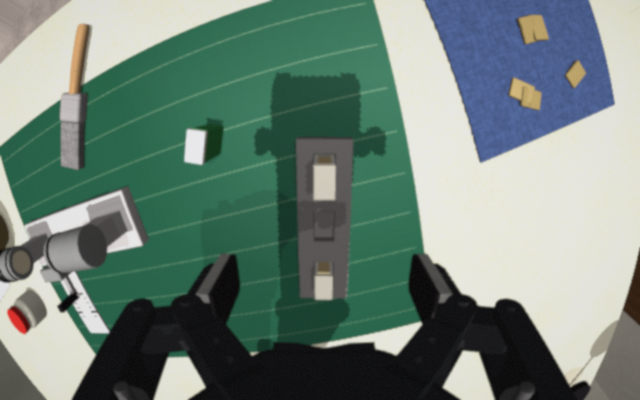

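The tall cell measures (0.609, -0.249) at 75.4° and sits between the open fingers along the jaw line. I correct 5 mm and descend.

>>> jog_arm(motion=[[1,[-0.005,0.015,0],[0,0.4,0]],[1,[0,0.03,0],[0,0,0]],[1,[0,0.035,0],[0,0,0]],[1,[0,0.035,0],[0,0,0]],[1,[0,0.025,0],[0,0,0]],[1,[0,0.02,0],[0,0,0]],[1,[0,0.015,0],[0,0,0]],[1,[0,0,0],[0,0,0]],[1,[0,0,0],[0,0,0]]])

```text
clock: 9.85
tcp_pos: [0.6082, -0.25, 0.0461]
orientation: [-0.263, -2.086, 2.085]
contact_force: [0.4, -0.5, -0.3]
grip_width: 0.0854
```

```bash
python3 - <<'E'
from h import *
grab('wrist','w7.png');f=grab('side','s7.png')
to([.6088,-.2492,.047],75.5)
im=f['image'][:,:,::-1]
cv2.imwrite('pics/s7c.png',cv2.resize(im[205:345,310:490],None,fx=4.2,fy=4.2,interpolation=cv2.INTER_CUBIC))
E
python3 m3.py w7.png
```

```text
t 9.95 tcp [ 0.6096 -0.2507  0.0483] shift tool mm [ 1.1  1.3 -1.2] w 0.0856 F [-0.7  0.5  0.6]
jaw angle -104.6 y axis [ 0.002 -0.    -1.   ] x [-0.968  0.251 -0.002] q7 [ 0.35  0.68 -0.07  1.73  0.07  0.73 -1.59]
world turn 0.1 => tool y turn -0.1
rack 11077 [ 588.8 -244.5] [ 60.7 112.1] 75.6 z 0.0195 mean [ 0.6074 -0.2493  0.0194]
rackall 16311 [ 588.8 -244.5] [ 60.7 112.1] 75.6 z 0.0199 mean [ 0.61   -0.2499  0.0328]
tall 3440 [ 608.6 -249.6] [20.2 34.7] 75.7 z 0.0675 mean [ 0.6111 -0.2503  0.0673]
short none
```

View pics/w7.png

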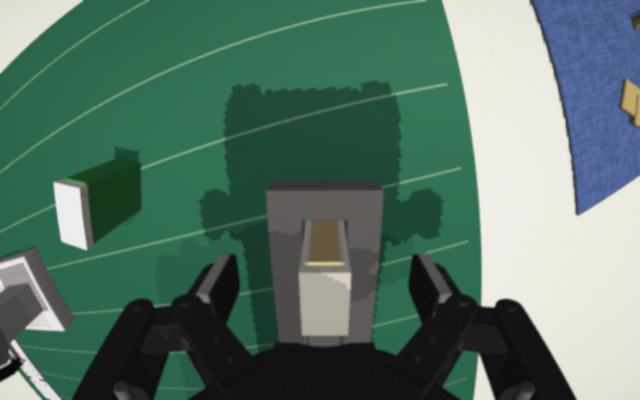

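View pics/s7c.png

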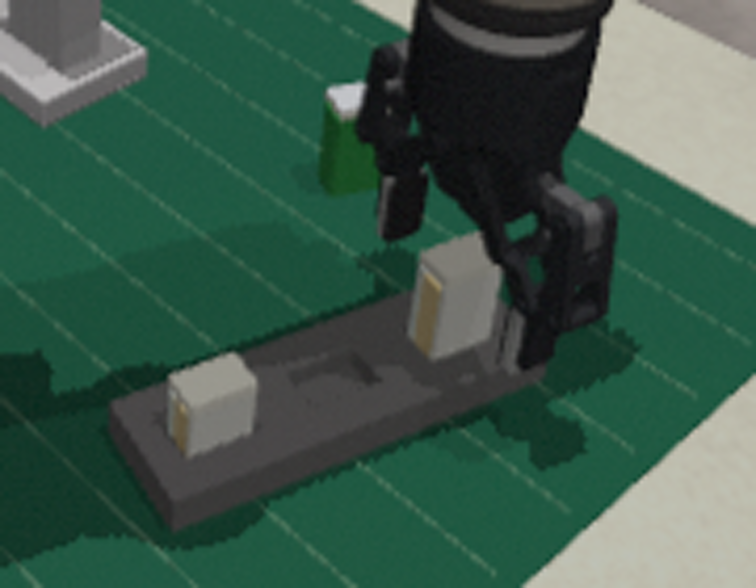

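The cell is centred within about 1 mm, with its windows facing across the jaw axis and the frosted faces toward the pads. I close.

>>> jog_arm(motion=[[0,[0,0,0],[0,0,0]],[0,[0,0,0],[0,0,0]],[0,[0,0,0],[0,0,0]],[0,[0,0,0],[0,0,0]],[0,[0,0,0],[0,0,0]],[0,[0,0,0],[0,0,0]],[0,[0,0,0],[0,0,0]],[0,[0,0,0],[0,0,0]],[0,[0,0,0],[0,0,0]],[0,[0,0,0],[0,0,0]]], force=40)

```text
clock: 10.78
tcp_pos: [0.6091, -0.2506, 0.0478]
orientation: [-0.268, -2.086, 2.086]
contact_force: [-0.7, -0.2, 4.6]
grip_width: 0.0198
```

Run:
```python
from h import *
grab('wrist','w8.png')
to([.6088,-.2492,.16],75.5)
```

```text
t 10.83 tcp [ 0.6091 -0.2506  0.0478] shift tool mm [   0.6 -112.2   -1.3] w 0.0195 F [-0.6  0.4  5.3]
jaw angle -104.6 y axis [ 0.001 -0.    -1.   ] x [-0.968  0.252 -0.001] q7 [ 0.35  0.68 -0.07  1.73  0.07  0.73 -1.59]
world turn 0.1 => tool y turn -0.1
```

View pics/w8.png

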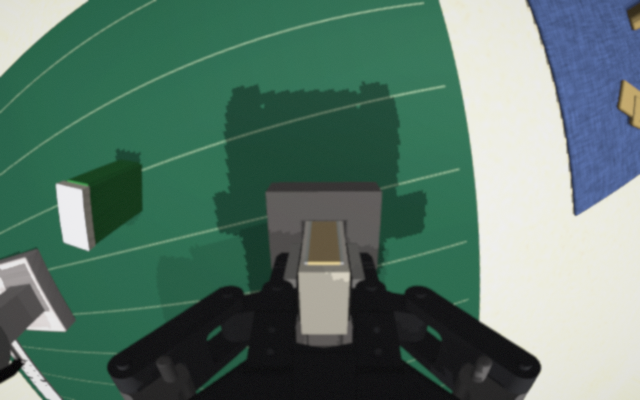

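The width is 19.5 mm and the cell is square between the pads. I lift straight up, slowly at first.

>>> jog_arm(motion=[[0,[0,-0.004,0],[0,0,0]],[0,[0,-0.008,0],[0,0,0]],[0,[0,-0.012,0],[0,0,0]],[0,[0,-0.02,0],[0,0,0]],[0,[0,-0.025,0],[0,0,0]],[0,[0,-0.03,0],[0,0,0]],[0,[0,-0.03,0],[0,0,0]],[0,[0,-0.02,0],[0,0,0]],[0,[0,-0.01,0],[0,0,0]],[0,[0,0,0],[0,0,0]]])

```text
clock: 11.67
tcp_pos: [0.6101, -0.251, 0.2098]
orientation: [-0.273, -2.087, 2.089]
contact_force: [0.2, -0.4, -0.8]
grip_width: 0.0195
```

Run:
```python
from h import *
grab('wrist','w9.png');f=grab('side','s9.png')
to([.6148,.1436,.206],-1.1)
im=f['image'][:,:,::-1]
cv2.imwrite('pics/s9c.png',cv2.resize(im[145:345,310:490],None,fx=3,fy=3,interpolation=cv2.INTER_CUBIC))
```

```text
t 11.77 tcp [ 0.6083 -0.2504  0.2058] shift tool mm [ 9.300e+01 -1.000e-01 -3.829e+02] w 0.0199 F [-1.1 -0.1 -2.2]
jaw angle -104.6 y axis [-0.001  0.    -1.   ] x [-0.968  0.252  0.001] q7 [ 0.35  0.49 -0.08  1.64  0.04  1.02 -1.57]
world turn -76.5 => tool y turn 76.5
```

View pics/s9c.png

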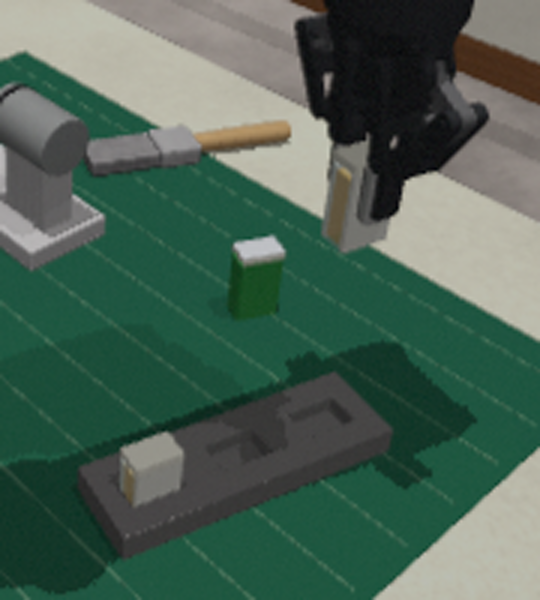

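View pics/w9.png

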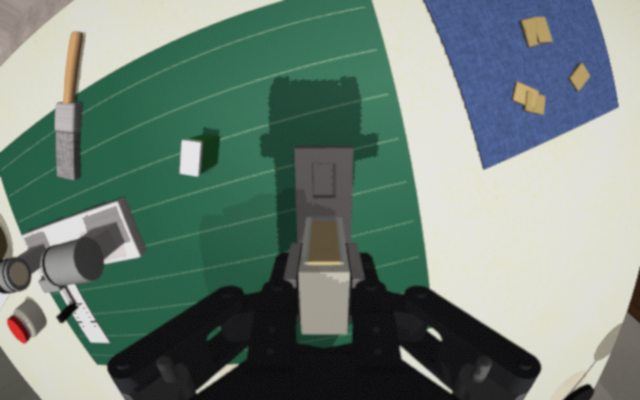

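The cell is out and upright, and the short cell is still in its socket. I carry it over the stand first, then turn it -103.5° about tool y, since the other direction exceeds joint 7's range.

>>> jog_arm(motion=[[0,[0.002,0,-0.008],[0,0,0]],[0,[0.004,0,-0.016],[0,0,0]],[0,[0.006,0,-0.025],[0,0,0]],[0,[0.008,0,-0.033],[0,0,0]],[0,[0.008,0,-0.033],[0,0,0]],[0,[0.008,0,-0.033],[0,0,0]],[0,[0.008,0,-0.033],[0,0,0]],[0,[0.008,0,-0.033],[0,0,0]],[0,[0.008,0,-0.033],[0,0,0]],[0,[0.008,0,-0.033],[0,0,0]]])

```text
clock: 12.6
tcp_pos: [0.6121, 0.0398, 0.2045]
orientation: [-0.263, -2.084, 2.085]
contact_force: [0.9, -0.3, -0.0]
grip_width: 0.0199
```

>>> jog_arm(motion=[[0,[0.008,0,-0.033],[0,0,0]],[0,[0.008,0,-0.033],[0,0,0]],[0,[0.005,0,-0.02],[0,0,0]],[0,[0.003,0,-0.012],[0,0,0]],[0,[0.001,0,-0.005],[0,-3,0]],[0,[0,0,0],[0,-6,0]],[0,[0,0,0],[0,-6.9,0]],[0,[0,0,0],[0,-6.9,0]],[0,[0,0,0],[0,-6.9,0]],[0,[0,0,0],[0,-6.9,0]]])

```text
clock: 13.43
tcp_pos: [0.6146, 0.1424, 0.2049]
orientation: [-0.398, 2.008, -2.01]
contact_force: [-0.1, 0.4, -0.6]
grip_width: 0.0197
```

>>> jog_arm(motion=[[0,[0,0,0],[0,-6.9,0]],[0,[0,0,0],[0,-6.9,0]],[0,[0,0,0],[0,-6.9,0]],[0,[0,0,0],[0,-6.9,0]],[0,[0,0,0],[0,-6.9,0]],[0,[0,0,0],[0,-6.9,0]],[0,[0,0,0],[0,-6.9,0]],[0,[0,0,0],[0,-6.9,0]],[0,[0,0,0],[0,-6.9,0]],[0,[0,0,0],[0,-4.8,0]]])

```text
clock: 14.27
tcp_pos: [0.6147, 0.1423, 0.2048]
orientation: [-1.205, 1.221, -1.219]
contact_force: [-0.6, 0.3, -0.8]
grip_width: 0.0199
```

>>> jog_arm(motion=[[0,[0,0,0],[0,0,0]],[0,[0,0,0],[0,0,0]],[0,[0,0,0],[0,0,0]]])

```text
clock: 14.52
tcp_pos: [0.6151, 0.1429, 0.2057]
orientation: [-1.2, 1.226, -1.226]
contact_force: [0.3, 0.0, -0.8]
grip_width: 0.0197
```

```bash
python3 - <<'E'
from h import *
grab('wrist','w10.png');f=grab('side','s10.png');g=grab('scene','c10.png')
to([.6148,.1436,.110],-1.1)
cv2.imwrite('pics/sc10.png',np.hstack([cv2.resize(x[:,:,::-1],None,fx=3,fy=3,interpolation=cv2.INTER_CUBIC) for x in (f['image'][70:250,220:350],g['image'][70:250,290:420])]))
E
python3 m2.py w10.png
```

```text
t 14.67 tcp [0.6153 0.1435 0.2063] shift tool mm [-0.2 96.3 -0.5] w 0.0194 F [ 0.5 -0.4 -1. ]
jaw angle -1.2 y axis [-0. -0. -1.] x [-0.021 -1.     0.   ] q7 [ 0.09  0.51 -0.57  1.68  0.31  1.05 -0.6 ]
world turn 0.1 => tool y turn -0.1
base 8033 [615.3 169.5] [217.3  81. ] 89.2 z 0.0195 mean [0.6152 0.1509 0.0195]
sensor 579 [612.8  25.2] [22.7 47.3] 89.6 z 0.122 mean [0.6131 0.0228 0.1202]
lamp 7401 [616.7 236.2] [74.8 51.5] 88.6 z 0.1221 mean [0.6167 0.2359 0.1205]
housing 1608 [564.2 234.8] [59.2 25.8] 88.5 z 0.0394 mean [0.5648 0.2348 0.0393]
posttop 162 [508.3 235.4] [10.9 12.8] 89.2 z 0.0551 mean [0.5087 0.2355 0.055 ]
post 280 [508.3 235.1] [11.7 12.8] 89.4 z 0.0538 mean [0.5108 0.2353 0.0467]
tongue 5075 [481.5 236.3] [ 60.8 130.5] 88.9 z 0.0036 mean [0.4845 0.2359 0.0042]
rack none
tall none
```

View pics/sc10.png

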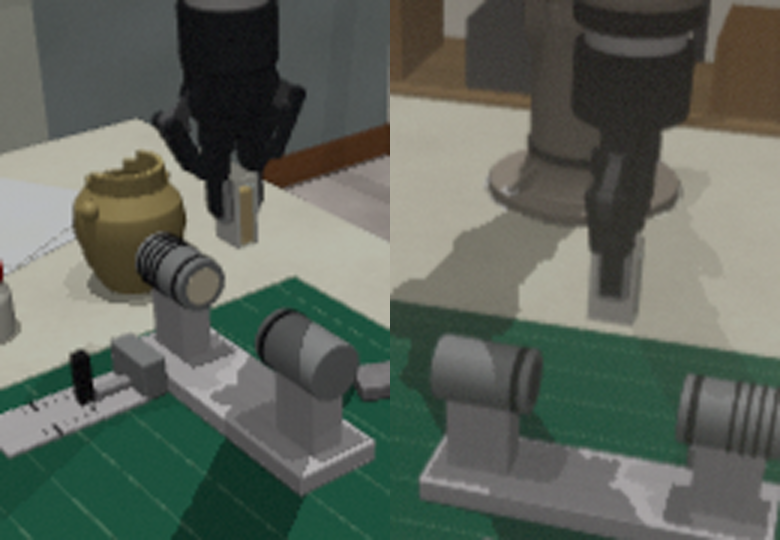

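View pics/w10.png

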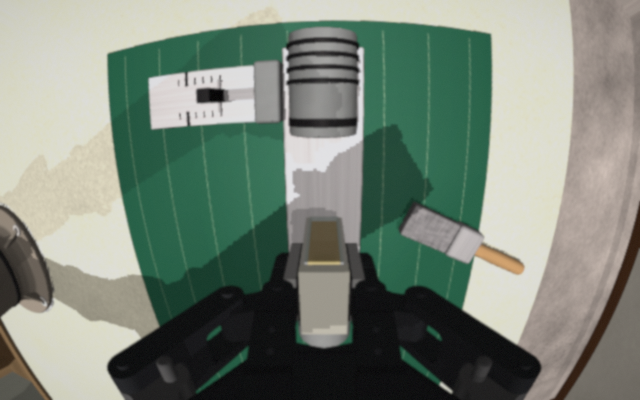

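The cell hangs upright over the gap, windows along the light axis. I lower it 96 mm.

>>> jog_arm(motion=[[0,[0,0.006,0],[0,0,0]],[0,[0,0.012,0],[0,0,0]],[0,[0,0.015,0],[0,0,0]],[0,[0,0.016,0],[0,0,0]],[0,[0,0.016,0],[0,0,0]],[0,[0,0.015,0],[0,0,0]],[0,[0,0.011,0],[0,0,0]],[0,[0,0.005,0],[0,0,0]],[0,[0,0,0],[0,0,0]],[0,[0,0,0],[0,0,0]]])

```text
clock: 15.5
tcp_pos: [0.6154, 0.1437, 0.1104]
orientation: [-1.2, 1.223, -1.223]
contact_force: [0.8, -0.1, -0.6]
grip_width: 0.0198
```

>>> jog_arm(motion=[[0,[0,0,0],[0,0,0]],[0,[0,0,0],[0,0,0]],[0,[0,0,0],[0,0,0]],[0,[0,0,0],[0,0,0]]])

```text
clock: 15.83
tcp_pos: [0.6157, 0.1436, 0.111]
orientation: [-1.199, 1.223, -1.224]
contact_force: [-0.0, 0.1, -1.9]
grip_width: 0.0196
```

```bash
python3 - <<'E'
from h import *
grab('wrist','w11.png');f=grab('side','s11.png');g=grab('scene','c11.png')
to([.6148,.1436,.110],-1.1)
cv2.imwrite('pics/sc11.png',np.hstack([cv2.resize(x[:,:,::-1],None,fx=3,fy=3,interpolation=cv2.INTER_CUBIC) for x in (f['image'][100:250,220:350],g['image'][100:250,290:420])]))
# cell points: frosted/amber bottom part seen by both cameras
for n,h in (('side',f),('scene',g)):
    C=cloud(h); m=(abs(C[...,0]-.615)<.04)&(abs(C[...,1]-.1436)<.05)&(C[...,2]>.05)&(C[...,2]<.16)&(h['image'].max(-1)>60)&(h['range_z']>0)
    rect(h,C,n+' cell',m); p=C[m]; print(np.percentile(p,[1,99],axis=0).round(4))
# cell top in wrist
w=load('w11.png'); C=fcloud(w); X,Y,Z=C[...,0],C[...,1],C[...,2]
rect(w,C,'top',(abs(Z-.13)<.006)&(abs(X-.615)<.03)&(abs(Y-.144)<.03)&(w['image'].min(-1)>70))
E
python3 m2.py w11.png | egrep 'post|hous'
python3 - <<'E'
from h import *
for n in('s11.png','c11.png'):
    f=load(n); C=cloud(f); rect(f,C,'short',(abs(C[...,0]-.483)<.04)&(abs(C[...,1]+.2176)<.04)&(C[...,2]>.044))
E
```

```text
t 15.98 tcp [0.6155 0.1435 0.1106] shift tool mm [-0.1  0.6 -0.7] w 0.0197 F [ 0.1 -0.2 -0.4]
jaw angle -1.1 y axis [ 0.  0. -1.] x [-0.019 -1.    -0.   ] q7 [ 0.05  0.62 -0.53  1.75  0.39  0.88 -0.66]
world turn 0.0 => tool y turn -0.0
side cell 252 [615.6 142.5] [35.9 37.4] 89.3 z 0.1061 mean [0.6104 0.1326 0.1059]
[[0.5925 0.1249 0.0723]
 [0.6486 0.1582 0.1576]]
scene cell 262 [625.6 153.3] [43.2 40.5] 45.9 z 0.0957 mean [0.6257 0.1472 0.0984]
[[0.6019 0.1268 0.0714]
 [0.6377 0.1606 0.1391]]
top 3510 [615.9 143.6] [34.8 23.2] 89.8 z 0.1307 mean [0.616  0.1465 0.1303]
housing 3346 [564.2 234.3] [60.2 25.8] 89.2 z 0.0394 mean [0.565  0.2343 0.0393]
posttop 365 [507.9 235.4] [12.1 13.4] 88.1 z 0.0552 mean [0.509  0.2353 0.0548]
post 698 [507.9 235.5] [12.3 13.5] 87.4 z 0.0509 mean [0.5112 0.2353 0.0457]
short 185 [ 480.8 -217.2] [22.3 34. ] 77.2 z 0.0478 mean [ 0.4796 -0.2184  0.0477]
short 60 [ 483.6 -216.8] [22.2 37.6] 77.4 z 0.0479 mean [ 0.4853 -0.2162  0.0482]
```

View pics/sc11.png

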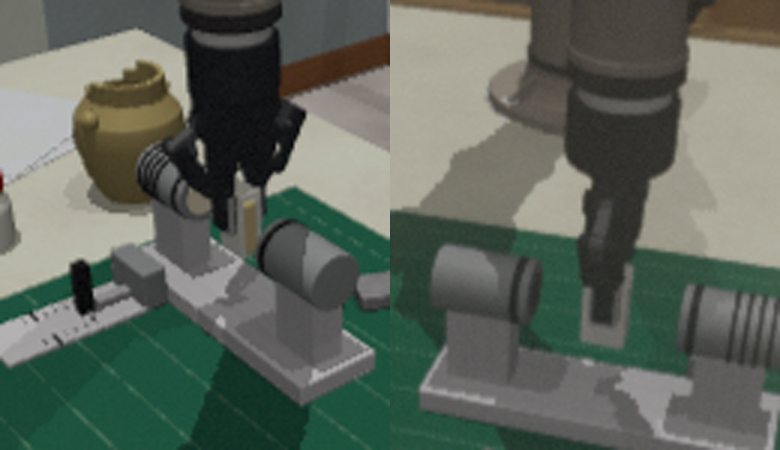

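View pics/w11.png

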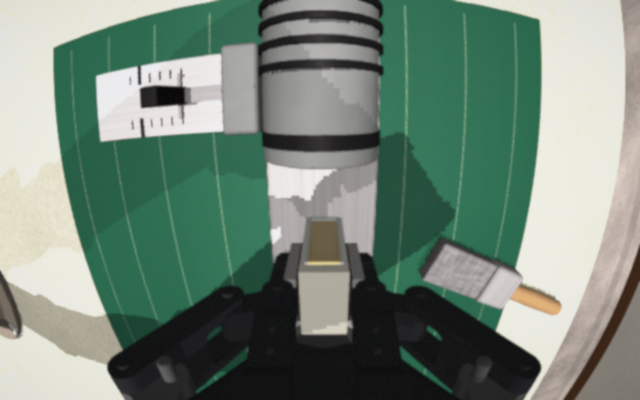

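The cell top measures (0.616, 0.144, 0.131), so its centre is at 0.1007, within about 1 mm of the light middle. The slide is home and the short cell hasn't moved. I hand in.

Run:
```python
from h import *
print(r.hand_in()); o=r.get_obs(); print(o['clock'],o['tcp_pos'].round(4),round(o['grip_width'],4))
```

```text
the job is handed in; nothing more can be done
None
the job is handed in; nothing more can be done
```

The job is done and handed in at about 16 s on the robot's clock. The gripper is still holding the taller cell in the light path; the hand-in gave no verdict.

**Timer slide:** I gripped the post and drew it about 38 mm. The wrist camera showed it about 2 mm short of the broad mark, so I added 2 mm. It was held there for about 1 s in all, then released. After that, the post measured within 1 mm of its starting place.

**Taller cell:** I gripped it by its frosted faces at 40 N (19.5 mm opening), lifted it out, turned it about 103° and lowered it between the lenses.

**Last checks:**
- **Cell position:** its centre was at about (0.616, 0.144, 0.101), within about 1 mm of the light middle I measured.
- **Alignment:** the tool was vertical and the jaws were within about 0.1° of square to the light. The cell looked square between the pads.
- **Contact:** the outside force was close to zero and nothing was touching the stand.
- **Shorter cell:** it measured where it started, within 1 mm.
- **Jar, pot and brush:** the arm never came near them and they look unmoved in the last pictures, but I did not measure them again.

**Disagreements:** The cameras differed by 2–4 mm on the post and housing, and by 2–3 mm on the cells. At the hold the force read 6.8–7.3 N, slightly below the 7.5 N given for the mark, while the tool position and the pictures both put the post at 38–40 mm.

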